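Fit the orange eye shield at the sample station

TASK

The blue light is on at the sample dish: take the orange eye shield from the rack by its grip bar and put its stem down through the brass eyelet in front of the dish, lowering it until its collar is on the eyelet before you let go. It must end up upright with the collar flat on the eyelet and the pane facing the dish, not edge-on to it. Leave the green and grey shields parked in the rack.

Things in the scene. Friction and masses are not known exactly. Their poses are not given: they have to be found in the camera images.
- orange_shield: Orange eye shield, 0.2 kg, upright. Origin: centre of the underside of its steel collar (52 mm across, 6 thick). Below: round stem 11 mm thick, 40 long, tapered end. Above: see-through orange pane 5 x 80 mm (x, y), then orange grip bar 14 x 56 mm (x, y), 62 to 86 mm above the origin. z up the stem, x square to the pane. Starts parked in the rack; its stem is out of the hole after a 40 mm lift.
- eye (a point): Centre of the hole at the top face of the fixed brass eyelet: level ring, 56 mm across, hole 30 mm, 10 thick, top 80 mm above the table. z up; x points level to the blue-lit dish 130 mm away. Nothing nearby is higher than the ring; free below the hole down to 12 mm above the table. Fitted, the shield's origin is here, its x along this x, either way round.
- green_shield: Green eye shield, same shape, size and axes as the orange one; stays in the rack. The rack is a fixed grey bench 74 x 300 mm, top 55 mm above the table, where the collars rest. Its three 30 mm holes are 105 mm apart in a row along the panes' width (y); the three shields stand in them in any order, 25 mm free between panes, tops 141 mm above the table: the carried stem must clear them.
- grey_shield: Dark grey eye shield, same shape, size and axes as the orange one; stays in its place in the rack. Beyond the rack lies a slide box 36 mm high, beyond the dish a jar 65 mm high: both lower than the work.

How it is judged:
By the outcome, as a careful person would: the job done as asked, in the order asked, and still so for the second after the job is handed in, with the robot touching nothing.
It also fails if it takes over 40 s, if anything falls off the work surface, if the arm or the gripper's body presses on something with over 40 N, if the wrist force passes 120 N, or if a joint passes its speed limit or range.

ROBOT

A 6-joint arm with a two-finger parallel gripper is mounted at the origin on the work surface. World frame = base frame: x ahead of the robot, y to its left, z up, the work surface at z = 0. Lengths are in m, angles in rad, forces in N, time in s.
With the tool pointing down it reaches from about 0.375 to 0.9 m from the base axis. Payload 3.1 kg.
Tool frame: the origin (TCP) lies at the centre of the arm's flange, where the gripper is bolted on; the fingertips stand 173 mm ahead of it and the grasp point (between the pads) lies 155 mm ahead of it; y points along the fingers, z is the direction in which the jaws open and shut, and the axes are right-handed (so a half turn about y gives the same grasp; the last joint's range is limited). The gripper opens to 85 mm and grips with 20 to 120 N. Pads are 22 mm wide; open, the fingers measure 114 mm over their backs; the gripper's body (76 mm by 85 mm) begins 54 mm behind the grasp point. The pads swing forward as they close: fully open they stand 13 mm farther back than shut.
Start: joints at [1.008, 0.527, 1.433, -0, 1.181, -0.178], TCP at [0.235, 0.579, 0.405] pointing down, gripper open.
Joint ranges: [-3.08, 3.08], [-0.75, 2.2], [0.22, 2.44], [-1.43, 4.57], [0, 2.65], [-2.85, 2.85]. Speed limits (rad/s): [2.79, 2.79, 3.14, 3.14, 3.14, 3.14].

INTERFACE

Orientations are given as [roll, pitch, yaw] about the fixed x, y, z axes, in that order (R = Rz(yaw) Ry(pitch) Rx(roll)).
In Python, from cell import manip, imaging, order gives the robot as it stands. The module is installed in compiled form; this text tells all that it offers.
- The arm moves only by the tool apply_moves, never from a script. Its argument "increments" is a list that holds one entry, the list of rows, each a list of 5 numbers: the shift along the world's x, y, z in m, then the turn about the world's z in degrees, then the gripper command: -1 is shut, 1 is fully open, values between are in proportion. In form: [[[x, y, z, turn, hand], ...]]. A call has 1 to 12 rows; each row shifts and turns the commanded pose from where the row before left it; what a row does not reach is not made up. A row lasts 1/8 s, in which the tool goes at most 62.5 mm and 10.7 degrees, less where a joint would pass 70% of its speed; a pose out of reach is approached as far as the arm can. A call is refused whole if a number of a shift passes 0.0625 or a number of a turn 10.7, either way. A call with a gripper value outside its range is refused whole. The fingers move at their own pace and stop on an object; the grip force is fixed at half the most. Time passes only in rows, so rows that do not move let the fingers close. It gives the time, the measured TCP pose, the force and the opening at its end, in the units of the state.
- manip.sense(): the state, without advancing time (a new reading comes with each control period).
- imaging.capture(name): name is "side" or "top"; returns the picture (420x560x3 uint8, blue, green, red); there is no depth.
- imaging.camera_info(name): a dict with "camera_matrix" (3x3 intrinsics, pixels), "cam_to_world" (4x4, takes a point from camera to world coordinates). Camera axes: x right, y down, z forward; pixel columns grow to the right and rows downward; lengths in m; the calibration is good to about 2 mm. A picture is of the moment at which its call begins. camera_info takes no time and is no camera call.
- order.finish_job(): hands the job in, once; it reports no verdict.
The state is a dict: "time": time; "joint_positions": joint angles; "qd": joint speeds; "joint_efforts": joint torques, N m; "tcp_pos": TCP position; "orientation": TCP orientation; "contact_force": force on the tool from outside, world axes, zero at the start; "ft_torque": the same for the moment, N m; "opening": opening from 0.0 (shut) to 1.0 (fully open).
Only numpy, scipy, OpenCV 4.12 (cv2) and the standard library are available. Lean on these libraries where they do the work, as an engineer would, in place of code of your own. Each camera call takes 0.05 s, during which the arm holds its last target.

## Working session

There is one attempt and no reset: what is moved stays moved. The work goes in short steps, Python scripts to look and compute and a tool call to move; the robot and the scene stay as the last step left them, time stands still between calls to the robot, and variables do not carry over. Pictures are saved under pics/ and viewed, and the job is handed in when it is done.

Besides the shell and the picture viewer there is one more tool, called after "Request:" as name(argument=value, ...), one argument or row to a line, values as JSON. apply_moves: Moves the arm, as the interface text tells. Its arguments: {"type":"object","properties":{"increments":{"type":"array"}},"required":["increments"]}

```bash
mkdir -p pics
python3 - <<'E'
from cell import manip, imaging
import cv2
print(manip.sense())
for n in("side","top"):
    i=imaging.capture(n);cv2.imwrite(f"pics/{n}0.png",i);print(n,imaging.camera_info(n))
E
```

```text
{'time': 0.0, 'joint_positions': array([ 1.00750709e+00,  5.28465350e-01,  1.43388633e+00,  1.89072501e-05,
        1.18135342e+00, -1.78515714e-01]), 'qd': array([-0.00109528,  0.00164671,  0.00082809,  0.00242708,  0.00113496,
        0.00088481]), 'joint_efforts': array([-1.13003585e-03, -4.42358601e+01, -1.78020608e+01, -2.90773896e-04,
        8.71114869e-03,  1.50406186e-05]), 'tcp_pos': array([0.23439234, 0.57902425, 0.40373878]), 'orientation': array([-1.57287211e+00,  3.92304923e-04, -3.84781127e-01]), 'contact_force': array([-0.7589947 , -0.21417641, -0.25361355]), 'ft_torque': array([-0.03945491, -0.01342762,  0.08488122]), 'opening': 1.0035231947098728}
side {'camera_matrix': array([[449.72230592,   0.        , 265.72239238],
       [  0.        , 449.72230592, 210.09424996],
       [  0.        ,   0.        ,   1.        ]]), 'cam_to_world': array([[-0.9982596 , -0.03796876,  0.0451236 ,  0.49957394],
       [-0.05828711,  0.75157188, -0.65707101,  0.67013691],
       [-0.00896546, -0.65855757, -0.75247694,  0.90026251],
       [ 0.        ,  0.        ,  0.        ,  1.        ]])}
top {'camera_matrix': array([[394.92429757,   0.        , 277.05135425],
       [  0.        , 394.92429757, 209.76744877],
       [  0.        ,   0.        ,   1.        ]]), 'cam_to_world': array([[ 0.01509875, -0.99522602,  0.09642192,  0.4483163 ],
       [-0.99944599, -0.0121612 ,  0.03098095, -0.02020225],
       [-0.02966044, -0.09683628, -0.99485828,  0.86490812],
       [ 0.        ,  0.        ,  0.        ,  1.        ]])}
```

View pics/side0.png

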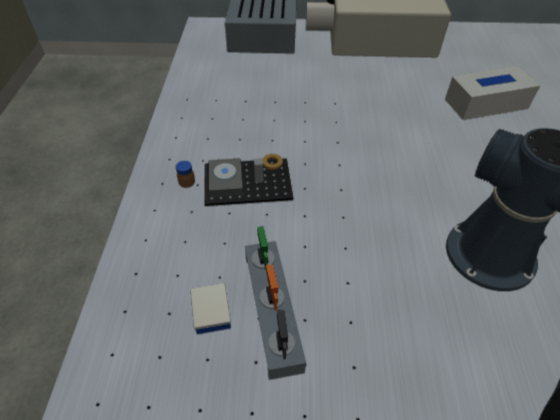

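View pics/top0.png

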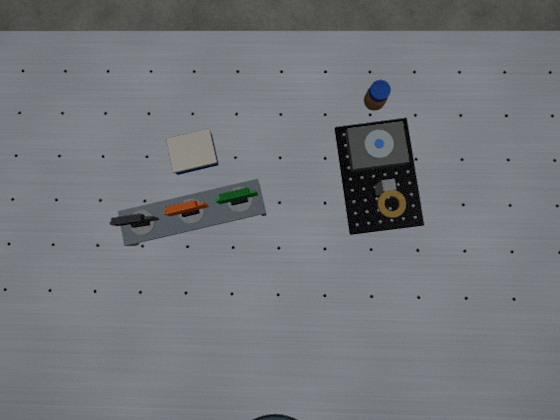

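The rack stands at top px (120-265, 180-245) with grey, orange, green in that order and orange in the middle. The eyelet is at about (391,204), the dish at (379,144). Next I'll enlarge both.

Run:
```python
import cv2
t=cv2.imread("pics/top0.png");s=cv2.imread("pics/side0.png")
def c(i,x,y,w,h,k,n): cv2.imwrite(n,cv2.resize(i[y:y+h,x:x+w],None,fx=k,fy=k,interpolation=cv2.INTER_CUBIC))
c(t,110,170,160,80,5,"pics/t_rack.png")
c(t,330,115,100,120,5,"pics/t_eye.png")
c(s,235,215,80,100,6,"pics/s_rack.png")
c(s,200,145,100,60,8,"pics/s_eye.png")
```

```text
(no output)
```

View pics/t_rack.png

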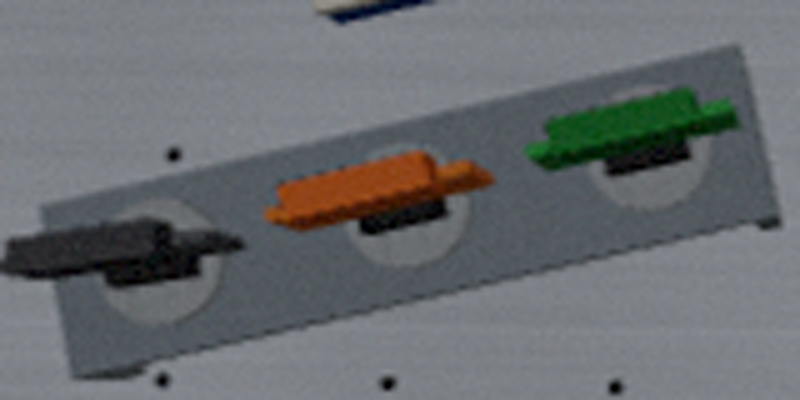

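View pics/t_eye.png

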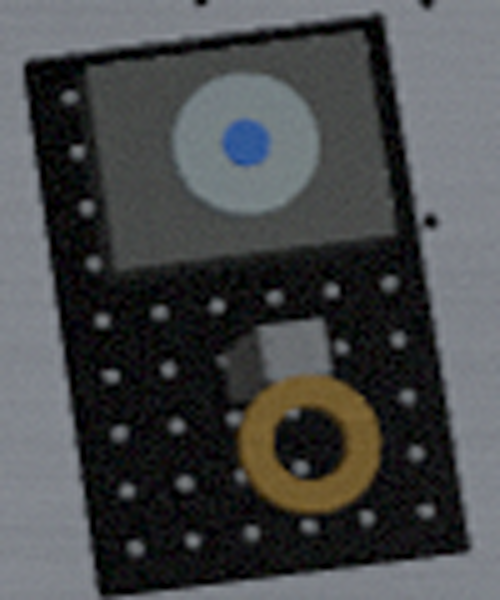

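View pics/s_rack.png

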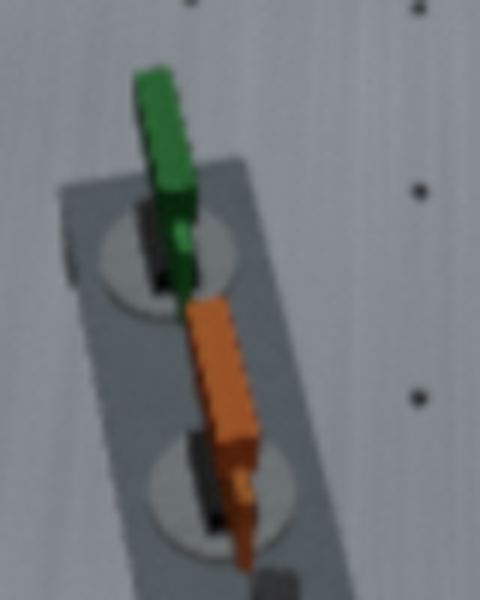

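View pics/s_eye.png

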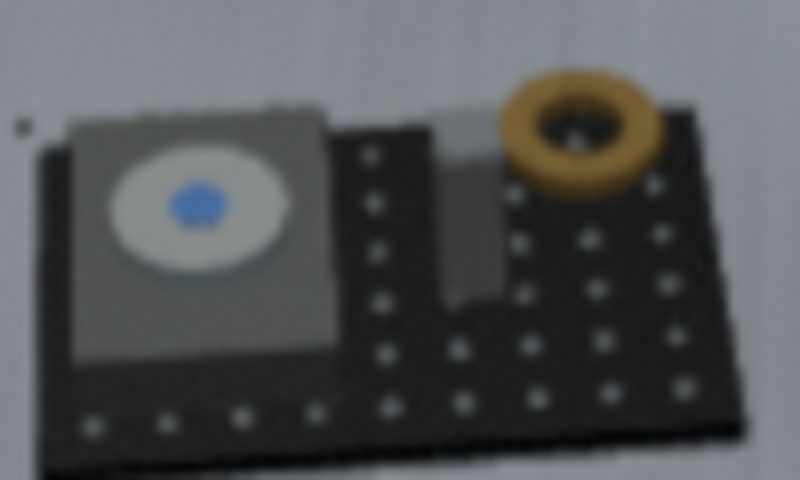

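```bash
cat > h.py <<'E'
import numpy as np
from cell import imaging
def ray(n,u,v,z):
    i=imaging.camera_info(n);K=i["camera_matrix"];T=i["cam_to_world"]
    d=T[:3,:3]@np.linalg.solve(K,[u,v,1]);o=T[:3,3]
    return o+d*(z-o[2])/d[2]
def crop(n,off,k,u,v,z): return ray(n,(u+.5)/k-.5+off[0],(v+.5)/k-.5+off[1],z)
E
python3 - <<'E'
from h import *
np.set_printoptions(precision=4,suppress=True)
def p(l,*a): print(l,crop(*a))
T=("top",(110,170),5);S=("side",(235,215),6)
for q in[(278,182),(428,152),(437,165),(286,212)]: p("t bar",*T,*q,.141)
for q in[(188,305),(226,298),(258,432),(216,443)]: p("s bar",*S,*q,.141)
p("t collar",*T,407,207,.061);p("s collar",*S,222,487,.061)
p("t green collar",*T,650,150,.061);p("t grey collar",*T,164,262,.061)
for q in[(40,207),(738,45),(778,222),(75,378)]:p("t rack corner",*T,*q,.055)
TE=("top",(330,115),5);SE=("side",(200,145),8)
p("t eye",*TE,310,445,.08);p("s eye",*SE,582,128,.08)
for q in[(238,445),(382,445),(310,374),(310,516)]:p("t ring",*TE,*q,.08)
for z in(.01,.03,.05):p("t dish",*TE,246,143,z);p("s dish",*SE,198,205,z)
E
```

```text
t bar [0.523  0.2106 0.141 ]
t bar [0.5349 0.1548 0.141 ]
t bar [0.53   0.1513 0.141 ]
t bar [0.5118 0.2071 0.141 ]
s bar [0.536  0.1558 0.141 ]
s bar [0.5234 0.1523 0.141 ]
s bar [0.5104 0.2041 0.141 ]
s bar [0.5238 0.2089 0.141 ]
t collar [0.5215 0.182  0.061 ]
s collar [0.5234 0.1782 0.061 ]
t green collar [0.5463 0.0822 0.061 ]
t grey collar [0.4975 0.282  0.061 ]
t rack corner [0.5202 0.3377 0.055 ]
t rack corner [0.5915 0.0473 0.055 ]
t rack corner [0.5178 0.0293 0.055 ]
t rack corner [0.4494 0.3192 0.055 ]
t eye [ 0.5395 -0.2229  0.08  ]
s eye [ 0.5414 -0.2232  0.08  ]
t ring [ 0.5391 -0.1945  0.08  ]
t ring [ 0.5398 -0.2512  0.08  ]
t ring [ 0.5679 -0.2232  0.08  ]
t ring [ 0.5112 -0.2225  0.08  ]
t dish [ 0.6807 -0.2148  0.01  ]
s dish [ 0.6799 -0.2525  0.01  ]
t dish [ 0.6753 -0.2102  0.03  ]
s dish [ 0.6758 -0.2317  0.03  ]
t dish [ 0.6698 -0.2057  0.05  ]
s dish [ 0.6718 -0.211   0.05  ]
```

Both cameras agree: the shield is at (0.524, 0.1805) with yaw about 12.5°, and the eyelet at (0.5405, -0.223) with yaw about 8.5°, which fits the 130 mm to the dish. I'll move above the shield.

Request:
apply_moves(
  increments=[
    [[0.0241,-0.0332,0,-4.6,1],[0.0241,-0.0332,0,-4.6,1],[0.0241,-0.0332,0,-4.6,1],[0.0241,-0.0332,0,-4.6,1],[0.0241,-0.0332,0,-4.6,1],[0.0241,-0.0332,0,-4.6,1],[0.0241,-0.0332,0,-4.6,1],[0.0241,-0.0332,0,-4.6,1],[0.0241,-0.0332,0,-4.6,1],[0.0241,-0.0332,0,-4.6,1],[0.0241,-0.0332,0,-4.6,1],[0.0241,-0.0332,0,-4.6,1]],
  ],
)

```text
time: 1.6
tcp_pos: [0.5243, 0.1797, 0.4043]
orientation: [-1.572, 0.0, -1.351]
contact_force: [0.6, -0.3, -0.1]
opening: 0.999
```

Request:
apply_moves(
  increments=[
    [[0,0,0,0,1],[0,0,0,0,1]],
  ],
)

```text
time: 1.85
tcp_pos: [0.5233, 0.1809, 0.4042]
orientation: [-1.572, 0.001, -1.348]
contact_force: [-0.2, -0.3, -0.2]
opening: 1.0
```

Request:
apply_moves(
  increments=[
    [[0,0,-0.03,0,1],[0,0,-0.03,0,1],[0,0,-0.03,0,1],[0,0,-0.015,0,1],[0,0,-0.015,0,1],[0,0,0,0,1],[0,0,0,0,1]],
  ],
)

```text
time: 2.72
tcp_pos: [0.5241, 0.181, 0.2854]
orientation: [-1.569, -0.0, -1.348]
contact_force: [0.3, -0.7, 0.3]
opening: 0.998
```

Run:
```python
from cell import imaging
import cv2
s=imaging.capture("side");cv2.imwrite("pics/s1.png",cv2.resize(s[150:350,180:400],None,fx=3,fy=3,interpolation=cv2.INTER_CUBIC))
```

```text
(no output)
```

View pics/s1.png

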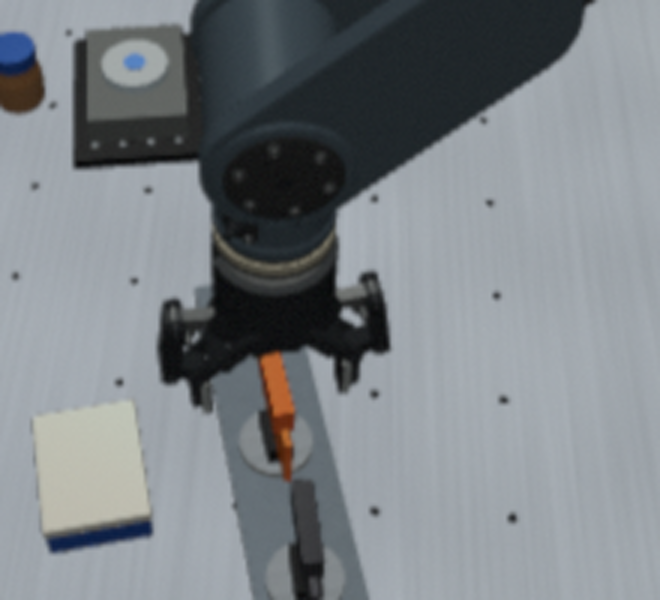

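The open fingers, at (205,390) and (345,375), straddle the orange bar at (278,385), which is well centred. Closing.

Request:
apply_moves(
  increments=[
    [[0,0,0,0,-1],[0,0,0,0,-1],[0,0,0,0,-1],[0,0,0,0,-1],[0,0,0,0,-1],[0,0,0,0,-1],[0,0,0,0,-1],[0,0,0,0,-1]],
  ],
)

```text
time: 3.78
tcp_pos: [0.5237, 0.1809, 0.2848]
orientation: [-1.571, 0.0, -1.348]
contact_force: [-0.3, -0.4, 1.5]
opening: 0.152
```

Request:
apply_moves(
  increments=[
    [[0,0,0.01,0,-1],[0,0,0.02,0,-1],[0,0,0.025,0,-1],[0,0,0.025,0,-1],[0,0,0.03,0,-1],[0,0,0.03,0,-1],[0,0,0.025,0,-1],[0,0,0,0,-1],[0,0,0,0,-1]],
  ],
)

```text
time: 4.9
tcp_pos: [0.5232, 0.1808, 0.4486]
orientation: [-1.573, 0.0, -1.348]
contact_force: [0.3, 0.1, -2.7]
opening: 0.154
```

Run:
```python
from cell import imaging
import cv2
s=imaging.capture("side");cv2.imwrite("pics/s2.png",cv2.resize(s[150:350,180:400],None,fx=3,fy=3,interpolation=cv2.INTER_CUBIC))
```

```text
(no output)
```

View pics/s2.png

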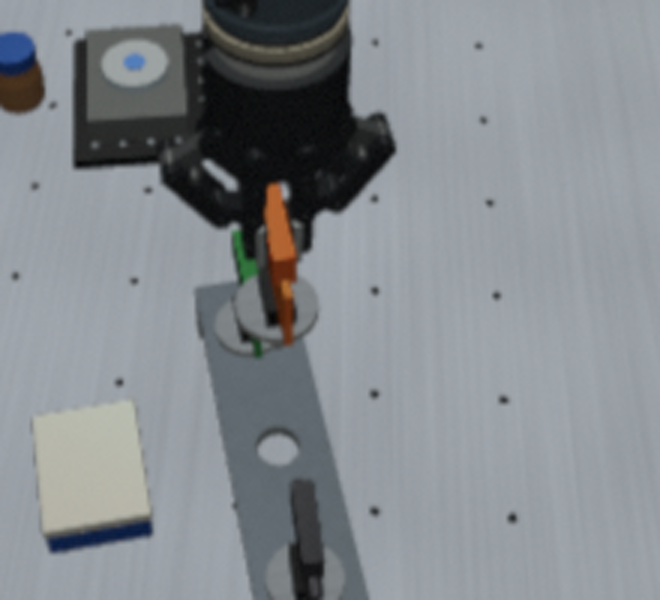

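Run:
```python
from h import *
import cv2
for q in[(234,309),(319,309),(277,275),(277,340),(277,308)]: print(crop("side",(180,150),3,*q,.223))
t=imaging.capture("top");cv2.imwrite("pics/t2.png",cv2.resize(t[130:290,110:310],None,fx=4,fy=4,interpolation=cv2.INTER_CUBIC))
```

```text
[0.54896488 0.18389908 0.223     ]
[0.49668172 0.18118523 0.223     ]
[0.52379514 0.15632168 0.223     ]
[0.52137684 0.20550441 0.223     ]
[0.52254384 0.18177025 0.223     ]
```

View pics/t2.png

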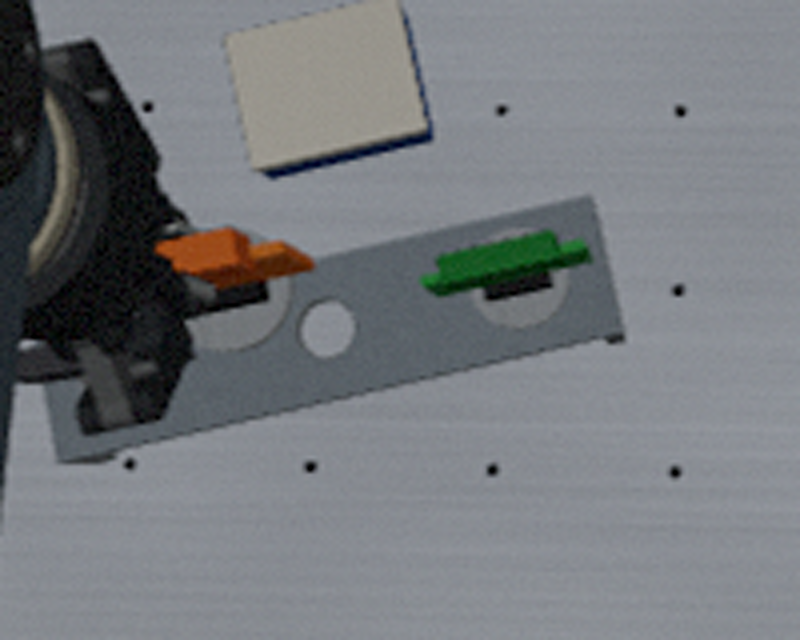

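The shield is held upright with its collar centred under the tool, and green and grey are undisturbed. I'll carry it over to the eyelet.

Request:
apply_moves(
  increments=[
    [[0.001,-0.02,0,0,-1],[0.0015,-0.034,0,-0.4,-1],[0.0015,-0.036,0,-0.4,-1],[0.0015,-0.036,0,-0.4,-1],[0.0015,-0.036,0,-0.4,-1],[0.0015,-0.036,0,-0.4,-1],[0.0015,-0.036,0,-0.4,-1],[0.0015,-0.036,0,-0.4,-1],[0.0015,-0.036,0,-0.4,-1],[0.0015,-0.036,0,-0.4,-1],[0.0015,-0.034,0,-0.4,-1],[0.0018,-0.028,0,-0.7,-1]],
  ],
)

```text
time: 6.5
tcp_pos: [0.5408, -0.2256, 0.4488]
orientation: [-1.572, 0.0, -1.432]
contact_force: [0.1, -0.6, -2.8]
opening: 0.156
```

Request:
apply_moves(
  increments=[
    [[0,0,0,0,-1],[0,0,-0.03,0,-1],[0,0,-0.03,0,-1],[0,0,-0.025,0,-1],[0,0,0,0,-1],[0,0,0,0,-1]],
  ],
)

```text
time: 7.25
tcp_pos: [0.5417, -0.2231, 0.3654]
orientation: [-1.57, -0.001, -1.43]
contact_force: [-0.3, 1.0, -2.1]
opening: 0.154
```

Run:
```python
from cell import imaging
import cv2
s=imaging.capture("side");cv2.imwrite("pics/s3.png",cv2.resize(s[70:220,170:370],None,fx=4,fy=4,interpolation=cv2.INTER_CUBIC))
s=imaging.capture("top");cv2.imwrite("pics/t3.png",cv2.resize(s[110:260,310:510],None,fx=4,fy=4,interpolation=cv2.INTER_CUBIC))
```

```text
(no output)
```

View pics/s3.png

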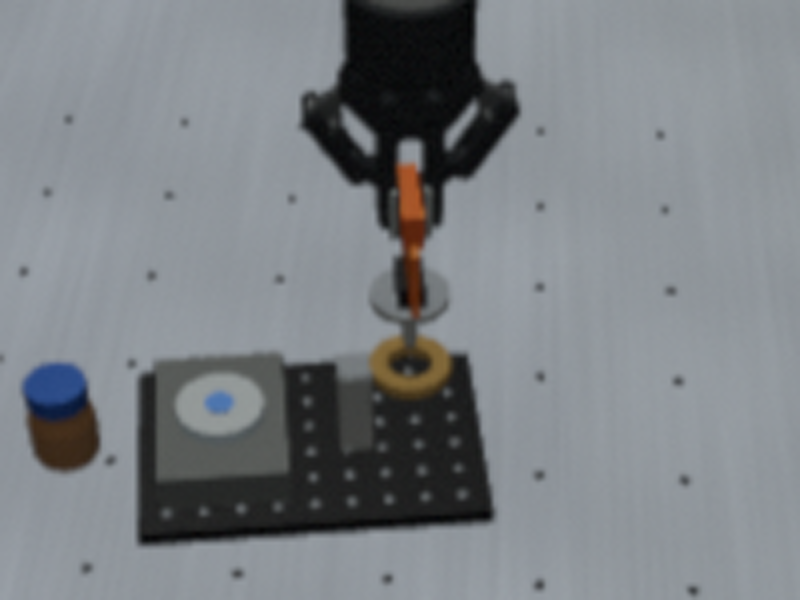

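View pics/t3.png

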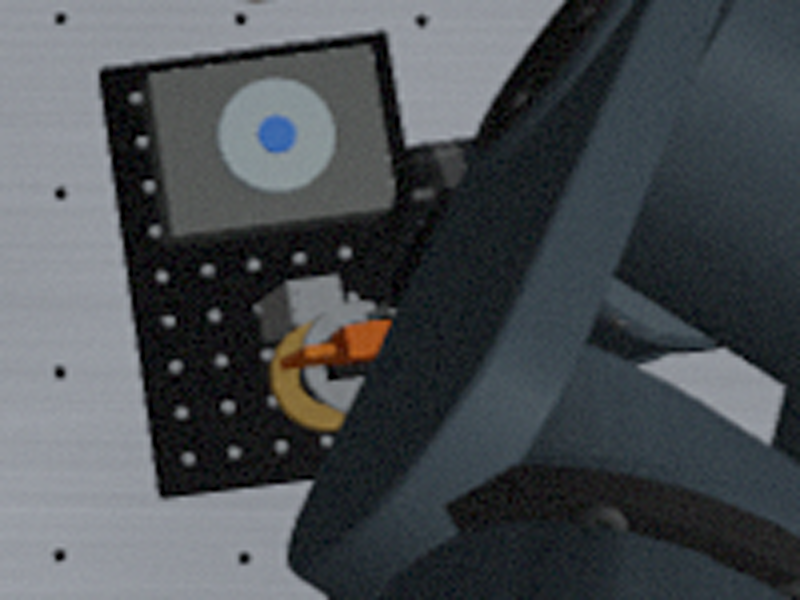

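Run:
```python
from h import *
print(crop("side",(170,70),4,409,294,.1415))
print(crop("side",(170,70),4,411,362,.08))
```

```text
[ 0.54260569 -0.22223388  0.1415    ]
[ 0.54131576 -0.22498238  0.08      ]
```

The stem is over the hole to within about 2.5 mm (clearance 9.5 mm). Lowering.

Request:
apply_moves(
  increments=[
    [[-0.001,-0.001,-0.01,0,-1],[0,0,-0.015,0,-1],[0,0,-0.015,0,-1],[0,0,-0.01,0,-1],[0,0,-0.002,0,-1],[0,0,0,0,-1],[0,0,0,0,-1]],
  ],
)

```text
time: 8.22
tcp_pos: [0.5408, -0.2242, 0.3132]
orientation: [-1.57, -0.001, -1.43]
contact_force: [0.3, 0.1, -2.1]
opening: 0.15
```

Request:
apply_moves(
  increments=[
    [[0,0,-0.001,0,-1],[0,0,-0.001,0,-1],[0,0,0,0,-1]],
  ],
)

```text
time: 8.6
tcp_pos: [0.5405, -0.2241, 0.3107]
orientation: [-1.571, 0.0, -1.43]
contact_force: [0.3, -0.8, -2.8]
opening: 0.157
```

Request:
apply_moves(
  increments=[
    [[0,0,-0.001,0,-1],[0,0,0,0,-1]],
  ],
)

```text
time: 8.85
tcp_pos: [0.5406, -0.2242, 0.3098]
orientation: [-1.571, -0.0, -1.43]
contact_force: [0.1, -1.0, -0.8]
opening: 0.153
```

Request:
apply_moves(
  increments=[
    [[0,0,-0.0005,0,-1],[0,0,0,0,-1]],
  ],
)

```text
time: 9.1
tcp_pos: [0.5406, -0.2241, 0.3098]
orientation: [-1.571, -0.0, -1.43]
contact_force: [-1.0, 0.9, 2.7]
opening: 0.154
```

Run:
```python
from cell import imaging
import cv2
s=imaging.capture("side");cv2.imwrite("pics/s4.png",cv2.resize(s[90:210,190:350],None,fx=5,fy=5,interpolation=cv2.INTER_CUBIC))
```

```text
(no output)
```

View pics/s4.png

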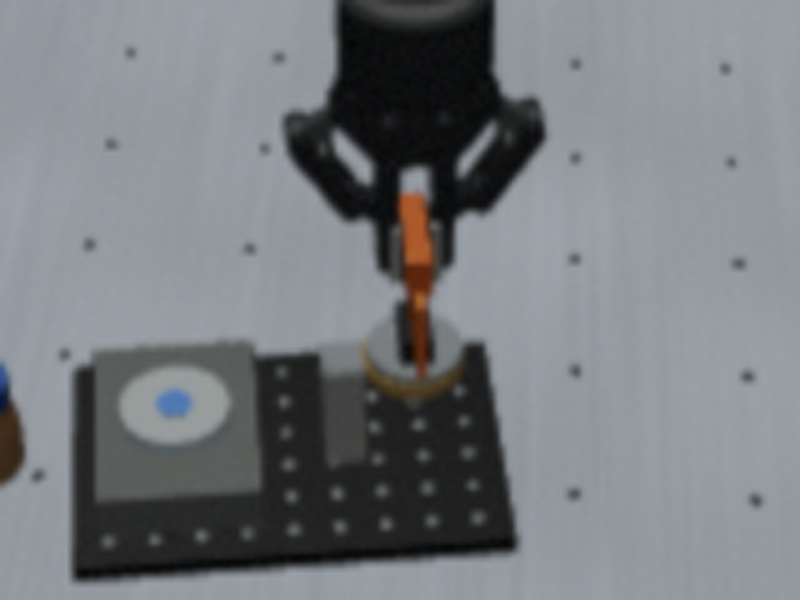

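The collar at (412,352) covers the ring concentrically and is seated. The force went from -2.8 to +2.7 N. I'll release slowly and back off.

Request:
apply_moves(
  increments=[
    [[0,0,0,0,-0.5],[0,0,0,0,-0.3],[0,0,0,0,0],[0,0,0,0,0.4],[0,0,0,0,0.7],[0,0,0,0,1],[0,0,0,0,1],[0,0,0,0,1]],
  ],
)

```text
time: 10.15
tcp_pos: [0.5405, -0.2241, 0.3092]
orientation: [-1.571, 0.0, -1.43]
contact_force: [-0.1, 0.0, 1.0]
opening: 1.0
```

Request:
apply_moves(
  increments=[
    [[0,0,0.01,0,1],[0,0,0.02,0,1],[0,0,0.03,0,1],[0,0,0.04,0,1],[-0.01,0.04,0.03,0,1],[-0.01,0.05,0.01,0,1],[0,0.05,0,0,1],[0,0.04,0,0,1],[0,0.03,0,0,1],[0,0,0,0,1],[0,0,0,0,1]],
  ],
)

```text
time: 11.52
tcp_pos: [0.5206, -0.0145, 0.4497]
orientation: [-1.57, -0.001, -1.43]
contact_force: [0.1, -0.1, 0.1]
opening: 0.999
```

Run:
```python
from cell import imaging
import cv2
s=imaging.capture("side");cv2.imwrite("pics/s5.png",s)
cv2.imwrite("pics/s5c.png",cv2.resize(s[90:210,190:350],None,fx=5,fy=5,interpolation=cv2.INTER_CUBIC))
s=imaging.capture("top");cv2.imwrite("pics/t5c.png",cv2.resize(s[110:240,320:440],None,fx=4,fy=4,interpolation=cv2.INTER_CUBIC))
```

```text
(no output)
```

View pics/s5.png

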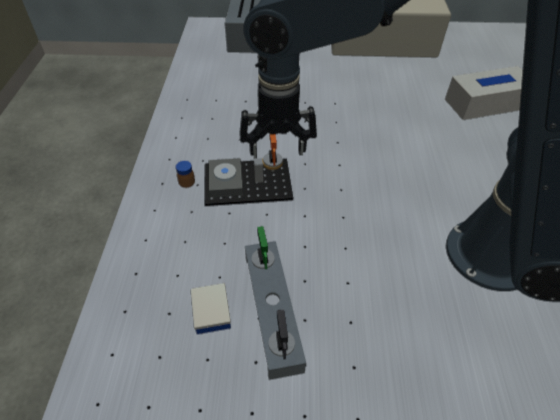

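View pics/s5c.png

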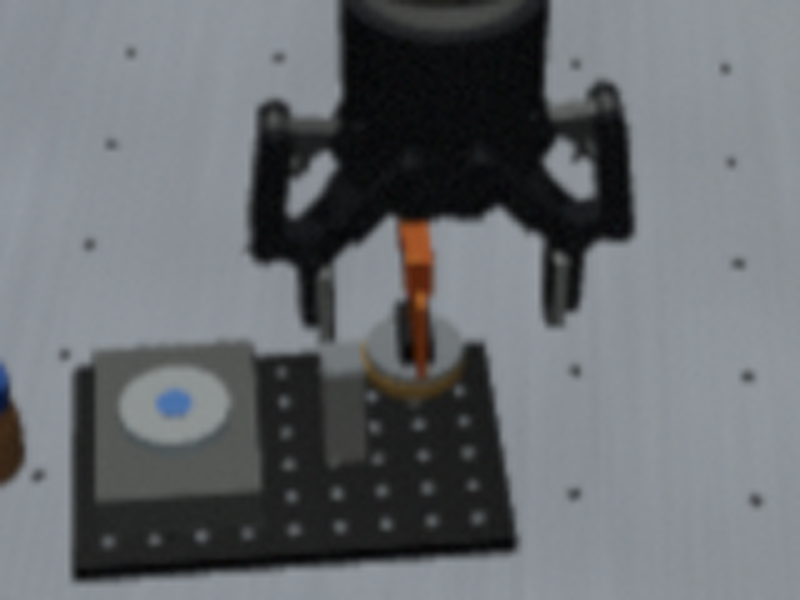

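View pics/t5c.png

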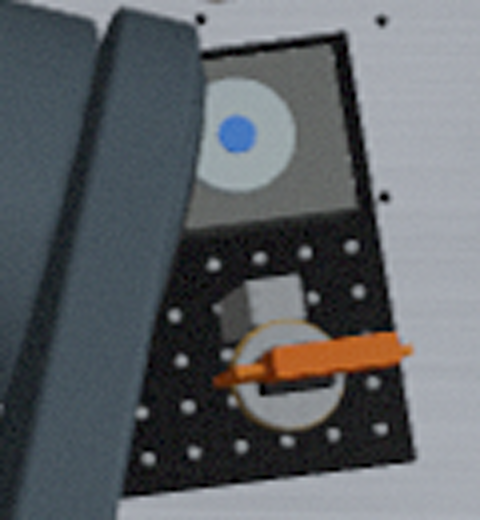

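The shield is upright. In the top crop, its collar at (288,375) is concentric on the brass ring, and the pane is square to the dish and parallel to the plate's edge. Green and grey are still parked, and the gripper is clear. Handing in.

```bash
python3 -c "
from cell import order
print(order.finish_job())"
```

```text
the job is handed in; nothing more can be done
None
```

The orange shield is in the brass eyelet: I took it from the middle of the rack by its grip bar and lowered its stem through the hole. I let go only once its collar was on the ring; the wrist force turned from -2.8 N to +2.7 N and the height matched within 1 mm.

- **Final pictures:** both cameras show the shield upright with its collar flat and concentric on the ring. The pane faces the dish, square to it to within a few degrees by my measurement. The green and grey shields are still parked, and the gripper is clear of everything.
- **Time and force:** the job took about 11.6 s. The force readings at the end of each move stayed under 3 N.
- **Disagreements:** the two cameras differed by about 2 mm on the eyelet's position, well inside the 9.5 mm clearance. No check failed.

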